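# Feel a bent bracket's edge for burrs

### The job

Feel for burrs on the corner bracket, the sheet-steel part that is folded up on two adjacent sides: with the fingers closed and pointing down, run the fingertips lightly along the whole top edge of its upstand, starting at the free end of the long side, round the corner, to the free end of the short side, then lift clear. Touch the edge gently, leave the bracket lying where it is, and do not disturb the other things on the bench.

Things in the scene. Friction and masses are not known exactly. Their poses are not given: they have to be found in the camera images.
- corner_bracket: the part to check: loose corner bracket of 3 mm sheet steel, about 0.6 kg. Flat base 160 (x) by 100 mm (y) with one window, folded up on two adjacent sides into an upstand 45 mm high: a long side at y = +50 and a short side at x = +80 mm (outer faces); the other two sides are flat. Origin under the middle of the base, z up; it may lie turned any way
- edge_start (a point): on the top edge at the free end of the long upstand (bracket frame -80, 48.5, 45 mm), middle of the sheet's thickness. All the brackets lie on a 10 mm non-slip foam mat on the bench, so the level edge stands 55 mm above the bench, give or take 1 mm; the mat yields about 1 mm for every 4 N pressed on the edge
- edge_corner (a point): on the top edge at the corner where the two upstands meet in a narrow open seam that a fingertip slides over (78.5, 48.5, 45 mm); the edge runs straight and level from edge_start to here, 158.5 mm
- edge_end (a point): on the top edge at the free end of the short upstand (78.5, -50, 45 mm); the edge runs straight and level from edge_corner to here, 98.5 mm
- angle_bracket: bystander, leave alone: the other sheet-steel bracket, folded up 45 mm on one long side only, base 140 x 80 mm, one rectangular window; origin under the middle of its base
- channel_bracket: bystander, leave alone: sheet-steel channel, folded up 45 mm on both long sides, base 120 x 70 mm, two round holes; origin under the middle of its base
- tape_roll: bystander, leave alone: roll of clear tape lying flat, 68 mm across, 19 mm high; origin under its centre
- deburring_tool: bystander, leave alone: hand deburring tool, blue plastic handle 17 mm thick with a thin bent steel blade, 155 mm long, lying; origin under its middle
- felt_marker: bystander, leave alone: felt marker, white with black cap, 135 mm long, 16 mm thick, lying; origin under its middle
- calliper: bystander, leave alone: steel vernier calliper, 225 mm long, 8 mm high, lying flat; origin under its middle
- scissors: bystander, leave alone: scissors with green plastic loops, 190 mm long, 11 mm high, lying flat; origin near the pivot
Mind the look-alikes: they are no part of the job. Leave any pink or purple look-alike of the corner_bracket alone.

How it is judged:
By the outcome, as a careful person would: the job done as asked, in the order asked, and still so for the second after the job is handed in, with the robot touching nothing.
It also fails if it takes over 54 s, if anything falls off the work surface, if the arm or the gripper's body presses on something with over 40 N, if the wrist force passes 120 N, or if a joint passes its speed limit or range.

### The arm

A 6-joint arm with a two-finger parallel gripper is mounted at the origin on the work surface. World frame = base frame: x ahead of the robot, y to its left, z up, the work surface at z = 0. Lengths are in m, angles in rad, forces in N, time in s.
With the tool pointing down it reaches from about 0.375 to 0.975 m from the base axis. Payload 3.8 kg.
Tool frame: the origin (TCP) lies between the finger pads; the fingertips stand 17 mm ahead of it and the grasp point (between the pads) lies 2 mm behind it; z points along the fingers, y is the line along which they close (so a half turn about z gives the same grasp; the last joint's range is limited). The gripper opens to 85 mm and grips with 20 to 120 N. Pads are 22 mm wide; open, the fingers measure 114 mm over their backs; the gripper's body (76 mm by 85 mm) begins 54 mm behind the grasp point. The pads swing forward as they close: fully open they stand 13 mm farther back than shut.
Start: joints at [1.191, 0.264, 1.604, -0, 1.274, -0.037], TCP at [0.227, 0.636, 0.248] pointing down, gripper open.
Joint ranges: [-2.63, 2.63], [-0.94, 2.18], [0.31, 2.57], [-1.31, 4.45], [0, 2.66], [-2.55, 2.55]. Speed limits (rad/s): [2.57, 2.57, 3.14, 3.14, 3.14, 3.14].

### API

Orientations are given as a rotation vector (axis times angle).
In Python, from workcell import bot gives the robot as it stands.
- The arm moves only by the tool play_rows, never from a script. Its argument "steps" is one flat list of numbers, 4 for each row, row after row: the shift along the tool's x, y, z in m, then the turn about the tool's z in rad. A call has 1 to 10 rows; each row is the pose to reach, as a shift and turn from the pose commanded when the call began, along the tool's axes at that moment; what a row does not reach only later rows make up. A row lasts 1/8 s, in which the tool goes at most 62.5 mm and 10.7 degrees, less where a joint would pass 70% of its speed; a pose out of reach is approached as far as the arm can. A call with a gripper value outside its range is refused whole. "jaw" is the closure in counts, from 0 (fully open) to 255 (shut), set as the call begins (left out, the last holds). The fingers move at their own pace and stop on an object; "grip_force" is the grip in N (left out, the last holds). Time passes only in rows, so rows that repeat a pose let the fingers close. It gives the time, the measured TCP pose, the force, the opening and the grip force at its end, in the units of the state.
- bot.read_state(): the state, without advancing time (a new reading comes with each control period).
- bot.read_camera(name): name is "side" or "top"; returns a dict with "pixels" (400x640x3 uint8, blue, green, red), "mtx" (3x3 intrinsics, pixels), "R" (3x3) and "t" (3): a world point X has camera coordinates R X + t. Camera axes: x right, y down, z forward; pixel columns grow to the right and rows downward; lengths in m; the calibration is good to about 2 mm. A picture is of the moment at which its call begins. There is no depth.
- bot.finish_job(): hands the job in; it is judged then, once.
The state is a dict: "time": time; "q": joint angles; "joint_vel": joint speeds; "joint_torque": joint torques, N m; "tool_pos": TCP position; "tcp_rot": TCP orientation; "wrist_force": force on the tool from outside, world axes, zero at the start; "torque": the same for the moment, N m; "width": opening from 0.0 (shut) to 1.0 (fully open); "grip_force": force on a finger pad.
Only numpy, scipy, OpenCV 4.12 (cv2) and the standard library are available. Lean on these libraries where they do the work, as an engineer would, in place of code of your own. Each camera call takes 0.05 s, during which the arm holds its last target. There are 200 camera calls.

## Working session

There is one attempt and no reset: what is moved stays moved. The work goes in short steps, Python scripts to look and compute and a tool call to move; the robot and the scene stay as the last step left them, time stands still between calls to the robot, and variables do not carry over. Pictures are saved under pics/ and viewed, at most 10 in all, crops included, and the job is handed in when it is done.

Besides the shell and the picture viewer there is one more tool, called after "Emit:" in YAML: its name, and indented under it one key for each argument. play_rows: Moves the arm, as the interface text tells. Its arguments: {"type":"object","properties":{"steps":{"type":"array"},"jaw":{"type":"number"},"grip_force":{"type":"number"}},"required":["steps"]}

```bash
mkdir -p pics
python3 - <<'E'
from workcell import bot
import cv2,numpy as np
for n in ("top","side"):
    c=bot.read_camera(n); cv2.imwrite(f"pics/{n}0.png",c["pixels"]); np.savez(f"{n}0.npz",**c)
    print(n,c["mtx"].round(1).tolist(),c["R"].round(3).tolist(),c["t"].round(3).tolist())
s=bot.read_state(); print(s["time"],s["tool_pos"],s["tcp_rot"],s["wrist_force"],s["width"])
E
```

```text
top [[419.6, 0.0, 317.6], [0.0, 419.6, 199.2], [0.0, 0.0, 1.0]] [[0.005, -1.0, 0.009], [-1.0, -0.006, -0.028], [0.028, -0.009, -1.0]] [0.021, 0.441, 1.197]
side [[463.1, 0.0, 317.0], [0.0, 463.1, 205.5], [0.0, 0.0, 1.0]] [[0.902, -0.433, 0.0], [-0.253, -0.528, -0.811], [0.351, 0.731, -0.586]] [-0.408, 0.185, 1.231]
0.1 [0.22664393 0.63514492 0.24705785] [-0.53572423 -3.0951376   0.0031557 ] [-0.30543111 -0.18854826 -0.31988838] 1.0047055649423111
```

View pics/top0.png

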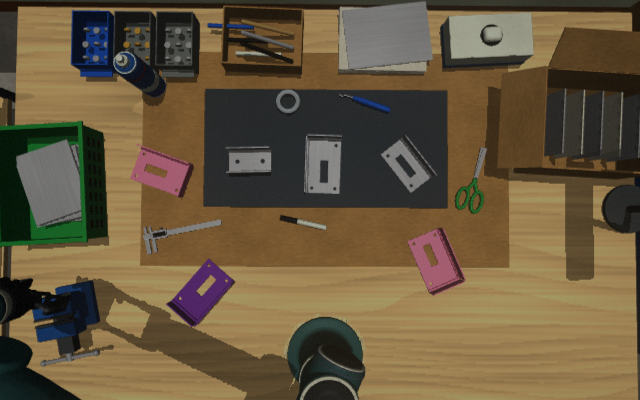

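View pics/side0.png

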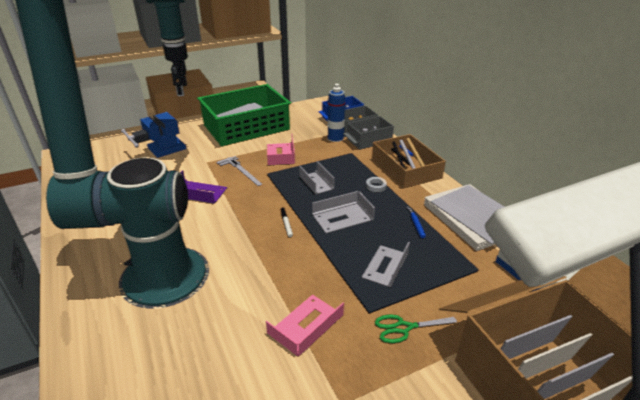

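Run:
```python
import cv2,numpy as np
a=np.load("top0.npz")["pixels"][125:205,295:355]; b=np.load("side0.npz")["pixels"][180:240,300:385]
A=cv2.resize(a,None,fx=7,fy=7,interpolation=cv2.INTER_CUBIC);B=cv2.resize(b,None,fx=4.4,fy=4.4,interpolation=cv2.INTER_CUBIC)
o=np.zeros((560,800,3),np.uint8);o[:560,:420]=A;o[:B.shape[0],424:424+B.shape[1]]=B[:,:376];cv2.imwrite("pics/z.png",o)
```

```text
(no output)
```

View pics/z.png

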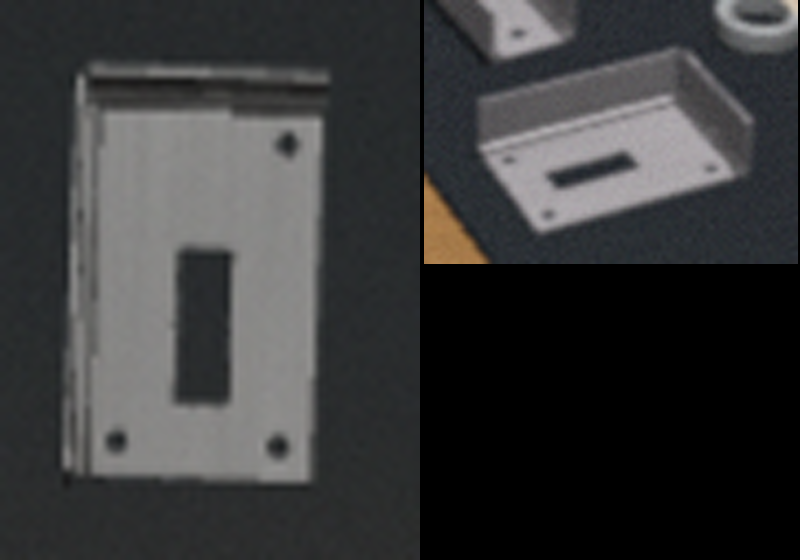

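```bash
cat > h.py <<'E'
import numpy as np
def ray(c,u,v,z):
    d=c["R"].T@np.linalg.solve(c["mtx"],[u,v,1]); o=-c["R"].T@c["t"]
    return o+d*(z-o[2])/d[2]
def proj(c,X):
    p=c["mtx"]@(c["R"]@np.asarray(X)+c["t"]); return p[:2]/p[2]
E
python3 - <<'E'
from h import *
T=np.load("top0.npz");S=np.load("side0.npz")
f=lambda p:((p[0]+.5)/7-.5+295,(p[1]+.5)/7-.5+125)
g=lambda p:((p[0]-424+.5)/4.4-.5+300,(p[1]+.5)/4.4-.5+180)
t={};s={}
for n,p,q in (("start",(71,478),(479,98)),("corner",(86,70),(683,49)),("end",(328,73),(752,122))):
    t[n]=ray(T,*f(p),.055);s[n]=ray(S,*g(q),.055);print(n,t[n].round(4),s[n].round(4))
for d in(t,s):print([np.linalg.norm(d[a]-d[b]).round(4) for a,b in(("start","corner"),("corner","end"))],[np.degrees(np.arctan2(*(d[a]-d[b])[1::-1])).round(2) for a,b in(("corner","start"),("corner","end"))])
for p in((312,480),(323,112)):print("base",ray(T,*f(p),.013).round(4))
from workcell import bot
from scipy.spatial.transform import Rotation as R
st=bot.read_state();print(R.from_rotvec(st["tcp_rot"]).as_matrix().round(3),st["q"].round(3))
E
```

```text
start [0.4572 0.0596 0.055 ] [0.466  0.0628 0.055 ]
corner [0.6183 0.0547 0.055 ] [0.6232 0.0545 0.055 ]
end [ 0.6178 -0.0409  0.055 ] [ 0.6214 -0.043   0.055 ]
[np.float64(0.1613), np.float64(0.0956)] [np.float64(-1.74), np.float64(89.69)]
[np.float64(0.1574), np.float64(0.0975)] [np.float64(-3.03), np.float64(88.9)]
base [ 0.4587 -0.0377  0.013 ]
base [ 0.6094 -0.0416  0.013 ]
[[-0.942  0.336 -0.001]
 [ 0.336  0.942 -0.002]
 [ 0.    -0.002 -1.   ]] [ 1.191  0.265  1.605  0.     1.274 -0.037]
```

Emit:
play_rows:
  steps: [-0.02,-0.023,0.0,-0.03,-0.07,-0.08,0.01,-0.06,-0.12,-0.135,0.03,-0.1,-0.17,-0.19,0.05,-0.15,-0.22,-0.245,0.06,-0.2,-0.27,-0.3,0.07,-0.25,-0.32,-0.355,0.08,-0.307,-0.365,-0.41,0.09,-0.307,-0.4,-0.45,0.1,-0.307,-0.413,-0.462,0.1,-0.307]
  jaw: 255
  grip_force: 20

```text
time: 1.35
tool_pos: [0.447, 0.0926, 0.1524]
tcp_rot: [-0.056, -3.141, -0.0]
wrist_force: [1.4, 0.3, -0.1]
width: -0.001
grip_force: 0.0
```

Run:
```python
from workcell import bot
import cv2
from h import *
from scipy.spatial.transform import Rotation as R
C={n:bot.read_camera(n) for n in("top","side")}
st=bot.read_state();p=st["tool_pos"];M=R.from_rotvec(st["tcp_rot"]).as_matrix();print(st["time"],p,M.round(4).tolist(),st["wrist_force"].round(2),st["width"])
tip=p+M[:,2]*.017
o=np.zeros((400,800,3),np.uint8)
for i,n in enumerate(C):
    np.savez(n+"1.npz",**C[n]);u=proj(C[n],tip);print(n,u.round(1))
    a=cv2.resize(C[n]["pixels"][140:220,285:365] if n=="top" else C[n]["pixels"][160:240,295:375],(400,400),interpolation=cv2.INTER_CUBIC);o[:,400*i:400*i+400]=a
cv2.imwrite("pics/z1.png",o)
```

```text
1.45 [0.44785745 0.08937713 0.15195408] [[-0.9991, 0.0428, -0.0009], [0.0428, 0.9991, -0.0022], [0.0008, -0.0022, -1.0]] [-0.86  1.56 -0.15] -7.659825825403765e-05
top [292.4 195.1]
side [302.6 176.8]
```

View pics/z1.png

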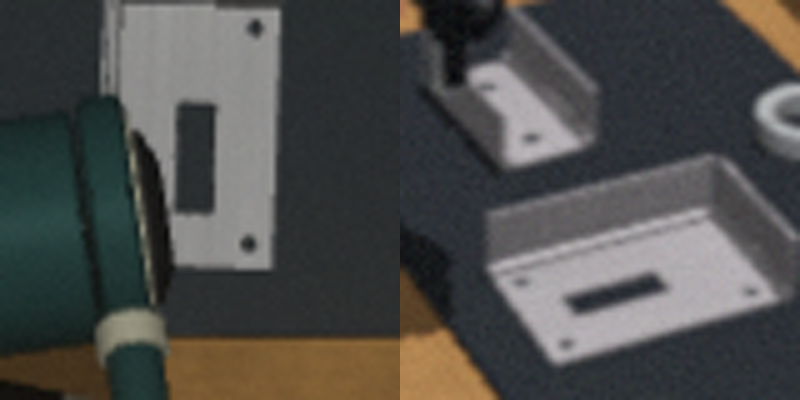

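Emit:
play_rows:
  steps: [-0.006,-0.014,0.02,0,-0.012,-0.0275,0.047,0,-0.012,-0.0275,0.047,0,-0.012,-0.0275,0.047,0,-0.012,-0.0275,0.047,0,-0.012,-0.0275,0.047,0]

```text
time: 2.2
tool_pos: [0.4586, 0.0672, 0.1069]
tcp_rot: [0.055, 3.139, 0.0]
wrist_force: [0.0, 0.2, -0.5]
width: 0.004
grip_force: 0.0
```

```bash
cat > look.py <<'E'
from workcell import bot
import cv2,sys
from h import *
from scipy.spatial.transform import Rotation as R
c=bot.read_camera("side");st=bot.read_state();p=st["tool_pos"];M=R.from_rotvec(st["tcp_rot"]).as_matrix()
print(st["time"],p.round(4),M[:2,:2].round(4).tolist(),st["wrist_force"].round(2))
np.savez(f"side{sys.argv[1]}.npz",p=p,**c);u=proj(c,p+M[:,2]*.017);print("tip",u.round(2))
cv2.imwrite(f"pics/s{sys.argv[1]}.png",cv2.resize(c["pixels"][165:240,300:400],(800,600),interpolation=cv2.INTER_CUBIC))
E
python3 look.py 2
```

```text
2.25 [0.4585 0.0671 0.1068] [[-0.9994, 0.0351], [0.0351, 0.9994]] [-0.15 -0.14 -0.68]
tip [309.16 192.31]
```

View pics/s2.png

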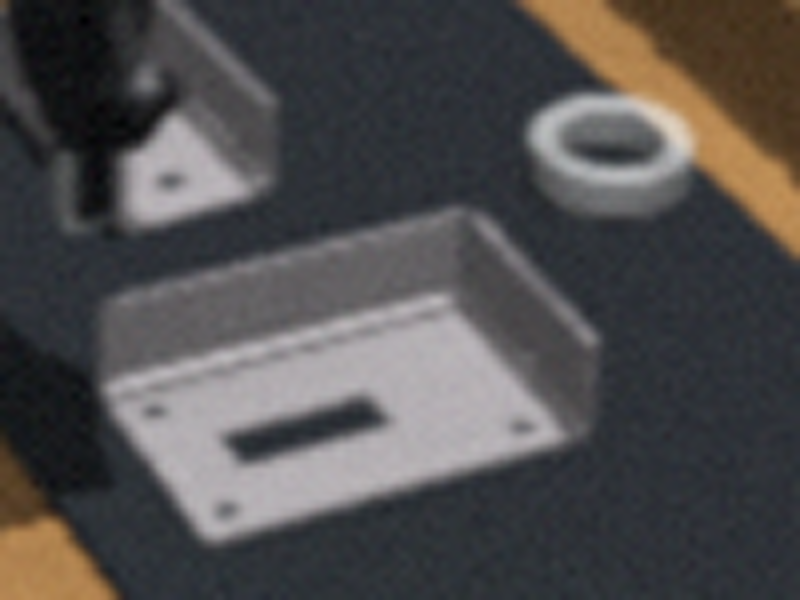

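Run:
```python
import numpy as np,cv2
a=np.load("side0.npz")["pixels"].astype(int);b=np.load("side2.npz")["pixels"].astype(int)
d=np.abs(a-b).max(2)
for v in range(182,199): print(v,d[v,302:322],b[v,302:322].mean(1).astype(int))
```

```text
182 [  7   6   8   1  20  43  50  55  56  58  63  67 104 126 135 127  71  22
   5   8] [ 38  32  41  55  50  29  20  21  15   7  11  13  13  15  28  39  93 143
 170 173]
183 [ 4  4  0  2 16 23 40 46 53 59 59 54 55 66 83 69 27  6 15  9] [ 44  32  30  40  42  39  34  22  17  15  13  21  27  46  67  98 145 169
 178 175]
184 [ 7  3  7 10 11 16  6 29 41 54 53 44 24 10 12  6  2 10 14 10] [ 49  39  27  38  46  66  70  44  29  18  13  29  51  93 135 166 172 174
 178 179]
185 [ 3 12  1 12 32 30 20 16 49 60 56 40 11 10 14 11  7 10 18 11] [ 49  48  35  36  54  72  77  53  29  15  17  31  66 112 154 173 181 179
 181 175]
186 [12  3  5 12 29 50 36  3 47 55 56 48 10 13  6  9 14 17 10 13] [ 53  49  47  49  62  76  82  58  27  20  15  26  63 108 151 171 182 172
 157 149]
187 [ 6  5  6 13 19 51 47 16 33 50 60 35 14 15  8  7 13  7  7  7] [ 52  48  50  55  62  81  77  56  26  19  10  37  63 111 152 173 176 152
 115 103]
188 [10  9  7 10 18 43 51 25 11 44 54 40 10 11 12 10 16  9  9  7] [ 44  52  54  54  62  74  79  51  33  20  21  29  64 110 152 175 177 159
 137 130]
189 [ 6  8 11  8 21 27 46 26  4 33 5
[... 627 characters left out ...]
54 50 52 54 48 64 86 84 75 63 51 36 47 71 89 92 91 85 80 59]
194 [ 3  1  3  2  6  7 18 20 15 10 12  4  4  2  5  8  1  2  4  9] [50 46 49 46 49 52 61 61 59 55 46 31 36 48 63 60 50 50 50 49]
195 [ 5  1  4 12  9  5  3  8  8  2 10  5  7  5  3  9  8  3  4  6] [51 45 49 54 53 50 46 51 48 47 52 47 48 50 50 51 50 50 48 51]
196 [13 11  6  3  1 13  1  6  6  4  6  2  7  8 12  6  8  7  8  6] [51 51 50 50 50 53 47 48 50 50 49 47 48 52 53 50 50 47 55 50]
197 [ 4  9  3  9 10  7  2  9  2  8  7  8  3  2  7  7  5  9  9  6] [48 48 46 53 50 47 52 54 48 49 50 54 49 46 44 51 48 51 47 51]
198 [ 8  3  6 10  1  6 13  7  4  6  6  7 14  3  9  4  4  1  4  7] [50 49 50 51 47 51 52 48 46 52 51 50 52 47 52 49 50 48 49 49]
```

```bash
cat > fit.py <<'E'
from h import *
import cv2
def edge(c,a,b,nrm,half=4,n=40,off=0.12):
    # half-level crossing along unit normal (pointing from dark outside to part) at samples along pixel line a-b
    g=cv2.cvtColor(c["pixels"],cv2.COLOR_BGR2GRAY).astype(np.float32);P=[]
    s=np.linspace(-half,half,81)
    for k in np.linspace(off,1-off,n):
        q=np.array(a)*(1-k)+np.array(b)*k;m=q[:,None]+np.array(nrm)[:,None]*s
        v=cv2.remap(g,m[0].astype(np.float32)[None],m[1].astype(np.float32)[None],cv2.INTER_LINEAR)[0]
        lo=v[:16].mean();w=v[20:61];i=np.argmax(w>lo+.5*(min(w.max(),200)-lo) if False else w>lo+22)
        P.append(q+np.array(nrm)*s[20+i])
    vx,vy,x,y=cv2.fitLine(np.array(P,np.float32),cv2.DIST_HUBER,0,.01,.01).ravel()
    r=np.array(P)-[x,y];print("rms",np.sqrt(np.mean((r@[-vy,vx])**2)).round(2))
    return np.array([x,y]),np.array([vx,vy])
def isect(l,m):
    t=np.linalg.solve(np.c_[l[1],-m[1]],m[0]-l[0]);return l[0]+t[0]*l[1]
def nr(a,b,inside):
    d=np.subtract(b,a);n=np.array([-d[1],d[0]])/np.hypot(*d);return n if n@(np.subtract(inside,a))>0 else -n
E
python3 - <<'E'
from fit import *
T=np.load("top0.npz");S=np.load("side0.npz")
pts={"t":((304.6,193.2),(306.7,134.6),(341.8,135.2)),"s":((312.4,202.4),(358.3,190.8),(374.5,207))}
ins={"t":(323,164),"s":(345,220)}
for k,c in(("t",T),("s",S)):
    a,b,e=pts[k]
    L=edge(c,a,b,nr(a,b,ins[k]));M=edge(c,b,e,nr(b,e,ins[k]))
    co=isect(L,M);C=ray(c,*co,.055)
    w=[]
    for l,q in((L,a),(M,e)):
        A=ray(c,*(l[0]-10*l[1]),.055);B=ray(c,*(l[0]+10*l[1]),.055);d=B-A;w.append(np.degrees(np.arctan2(d[1],d[0])))
    print(k,"outer corner",co.round(2),C.round(4),"dirs",np.round(w,2))
# free ends: base edge lines
a,b=(304.6,193.7),(339.2,194);l=edge(T,(312,193.7),b,(0,-1.));print("top near edge z13",[ray(T,u,np.interp(0,[0],[0])+l[0][1]+(u-l[0][0])*l[1][1]/l[1][0],.013).round(4) for u in(312,338)])
a,b=(342,136),(341,141);l=edge(T,(342.0,134.6),(342,137),(-1.,0));print("short end u",l[0],ray(T,*l[0],.055).round(4))
a,b=(312.4,204),(312.4,213);l=edge(S,a,b,(1.,0));print("side start u",l[0],ray(S,l[0][0],202.4,.055).round(4))
a,b=(374.5,208),(374.5,216);l=edge(S,a,b,(-1.,0));print("side end u",l[0],ray(S,l[0][0],207,.055).round(4))
E
```

```text
rms 0.14
rms 0.11
t outer corner [305.23 133.24] [0.622  0.0592 0.055 ] dirs [ -1.55 -91.41]
rms 0.09
rms 0.14
s outer corner [358.76 189.46] [0.6277 0.0604 0.055 ] dirs [ -1.56 -91.26]
rms 0.12
top near edge z13 [array([0.4593, 0.0397, 0.013 ]), array([ 0.4567, -0.0345,  0.013 ])]
rms 0.42
short end u [341.97    135.84677] [ 0.6155 -0.0424  0.055 ]
rms 0.13
side start u [311.97    208.67538] [0.4645 0.0606 0.055 ]
rms 0.14
side end u [373.52   212.4677] [ 0.6205 -0.0406  0.055 ]
```

Emit:
play_rows:
  steps: [-0.0047,-0.0052,0.01,-0.009,-0.0047,-0.0052,0.02,-0.009,-0.0047,-0.0052,0.03,-0.009,-0.0047,-0.0052,0.03,-0.009,-0.0047,-0.0052,0.03,-0.009,-0.0047,-0.0052,0.03,-0.009]

```text
time: 3.0
tool_pos: [0.4629, 0.0613, 0.0763]
tcp_rot: [0.042, 3.141, 0.0]
wrist_force: [0.9, -0.6, 0.0]
width: 0.001
grip_force: 0.0
```

```bash
python3 look.py 3
```

```text
3.05 [0.4629 0.0613 0.0763] [[-0.9996, 0.0268], [0.0268, 0.9996]] [0.52 0.5  0.28]
tip [311.38 201.24]
```

View pics/s3.png

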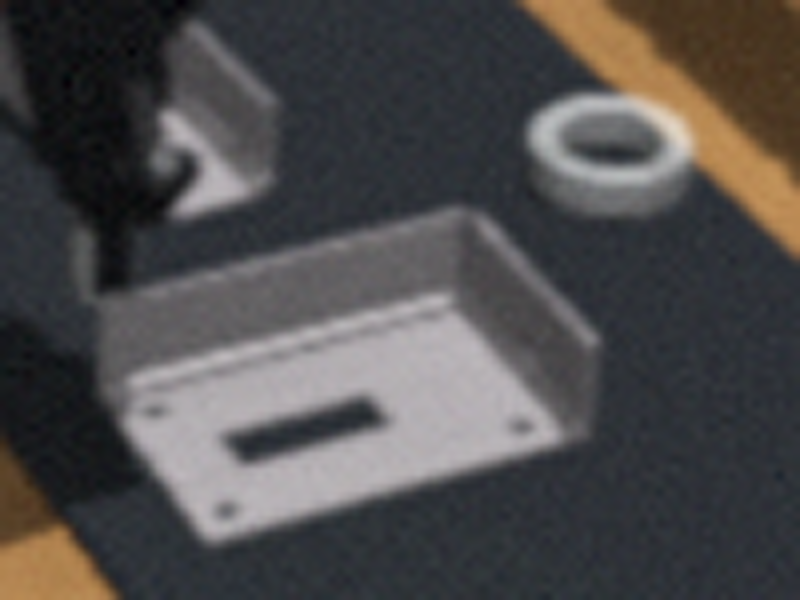

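Run:
```python
import numpy as np,cv2
from h import *
a=np.load("side0.npz")["pixels"].astype(int);S=np.load("side3.npz");b=S["pixels"].astype(int)
d=np.abs(a-b).max(2)
for v in range(192,207): print(v,d[v,306:320],b[v,306:320].mean(1).astype(int),a[v,306:320].mean(1).astype(int))
p=S["p"]+[0,0,-.017]
for hy in (.007,.011):
  print([(proj(S,p+[sx*.011,sy*hy,0])).round(1).tolist() for sx,sy in((-1,-1),(-1,1),(1,-1),(1,1))])
for u,v in((312.3,202.4),(311.5,202.4),(311.5,203.4)):print(ray(S,u,v,.055).round(4))
```

```text
192 [  5   2   5   3  14  12   7  19  51  71  83 110 121 117] [51 49 46 48 34 29 17 18 12 20 23 19 24 24] [ 48  48  44  48  45  37  22  35  59  89 103 128 142 137]
193 [ 5  5  7 19 16  8 17 14 28 42 46 51 50 43] [51 52 51 60 57 39 18 15 15 23 34 34 38 39] [48 48 45 46 47 45 30 27 42 64 79 83 86 79]
194 [ 6  3 13 33 41 17  7 14 20 23 24  5  2  8] [49 49 56 73 82 59 31 19 15 28 37 53 50 45] [45 49 44 42 44 46 35 32 34 49 59 56 50 50]
195 [ 5  2 18 34 48 29 16 27 20 25 15 12  7  1] [49 47 61 75 85 73 30 18 24 25 35 53 52 49] [45 46 47 44 41 47 43 43 42 46 48 45 46 49]
196 [ 4  9 13 35 40 21 15 33 34 19  5  4 10  9] [52 52 55 74 86 65 34 18 14 27 39 50 54 45] [49 44 46 44 48 48 45 46 45 45 43 47 45 52]
197 [11 12 10 38 42 32  9 30 31 24  9  8  4  9] [51 54 57 80 88 70 38 22 21 23 41 53 48 51] [42 43 50 47 50 44 45 47 49 45 50 47 46 43]
198 [ 5  1 21 37 40 21 17 28 27 23  5 11  5  2] [50 48 56 77 85 67 33 21 18 27 42 56 49 49] [47 48 41 43 48 49 47 46 40 48 45 47 46 49]
199 [ 4  8 15 29 48 23 14 34 31 28  3  6  9  6] [49 52 56 73 85 67 31 16 15 22 41 47 51 56] [46 46 44 48 41 47 42 48 43 
[... 536 characters left out ...]
3 53 56 59 81 89 99 95 94 98 95 93] [46 50 43 51 47 51 80 92 96 95 92 93 88 89]
204 [ 4 10  5  5 10  3  5  1  2  6 10  6 11  9] [50 54 51 49 52 53 69 89 91 94 94 94 95 94] [50 45 47 46 43 52 71 88 92 89 85 89 85 87]
205 [ 3  2  1 11  2  8  2  4  5 12 12 10  8  5] [47 45 48 53 47 57 71 86 92 97 95 98 93 93] [47 45 48 44 46 49 70 83 88 85 84 89 86 89]
206 [ 3  4  5  9 10  9  2  7 12 11 17  6  6  8] [ 45  51  48  51  52  57  71  89  99  93 101  93  98  93] [47 49 46 43 42 49 71 83 88 84 86 88 93 87]
[[309.1, 203.4], [307.1, 200.9], [315.6, 201.5], [313.7, 199.1]]
[[309.6, 204.1], [306.6, 200.3], [316.2, 202.2], [313.1, 198.5]]
[0.4654 0.0601 0.055 ]
[0.4632 0.0612 0.055 ]
[0.461  0.0565 0.055 ]
```

Emit:
play_rows:
  steps: [0.003,-0.0008,0.001,0,0.003,-0.0008,0.002,0,0.003,-0.0008,0.003,0,0.003,-0.0008,0.0035,0,0.003,-0.0008,0.004,0,0.003,-0.0008,0.004,0,0.003,-0.0008,0.004,0]

```text
time: 3.92
tool_pos: [0.4595, 0.0605, 0.0719]
tcp_rot: [-0.042, -3.141, 0.0]
wrist_force: [0.3, -0.3, -0.5]
width: 0.001
grip_force: 0.0
```

```bash
cat > f.py <<'E'
from workcell import bot
import numpy as np
F=[]
for i in range(1):
    bot.read_camera("side");s=bot.read_state();F.append(s["wrist_force"]);print(s["time"],s["tool_pos"].round(4),s["wrist_force"].round(2),s["torque"].round(3))
E
python3 f.py
```

```text
3.975 [0.4595 0.0606 0.0719] [-0.63 -1.11 -0.46] [-0.013  0.032 -0.013]
```

Emit:
play_rows:
  steps: [0,0,0.0005,0,0,0,0.0005,0,0,0,0.0005,0]

```text
time: 4.35
tool_pos: [0.4596, 0.0605, 0.0715]
tcp_rot: [0.042, 3.141, -0.0]
wrist_force: [0.1, 0.1, 0.6]
width: -0.002
grip_force: 0.6
```

Emit:
play_rows:
  steps: [0,0,0.0005,0,0,0,0.0005,0,0,0,0.0005,0]

```text
time: 4.72
tool_pos: [0.4596, 0.0606, 0.071]
tcp_rot: [0.042, 3.141, 0.0]
wrist_force: [-0.7, -0.2, 3.0]
width: -0.002
grip_force: 1.4
```

Emit:
play_rows:
  steps: [-0.003,0,0,0,-0.007,0,0,0,-0.011,0,0,0,-0.016,0,0,0,-0.021,0,0,0,-0.026,0,0,0,-0.031,0,0,0,-0.035,0,0,0,-0.038,0,0,0,-0.04,0,0,0]

```text
time: 5.98
tool_pos: [0.4997, 0.0595, 0.0709]
tcp_rot: [-0.042, -3.141, -0.0]
wrist_force: [-2.1, -0.1, 2.6]
width: 0.001
grip_force: 1.8
```

```bash
python3 look.py 4
```

```text
6.025 [0.4998 0.0594 0.071 ] [[-0.9996, 0.0268], [0.0268, 0.9996]] [-2.52 -0.23  3.45]
tip [322.59 199.97]
```

View pics/s4.png

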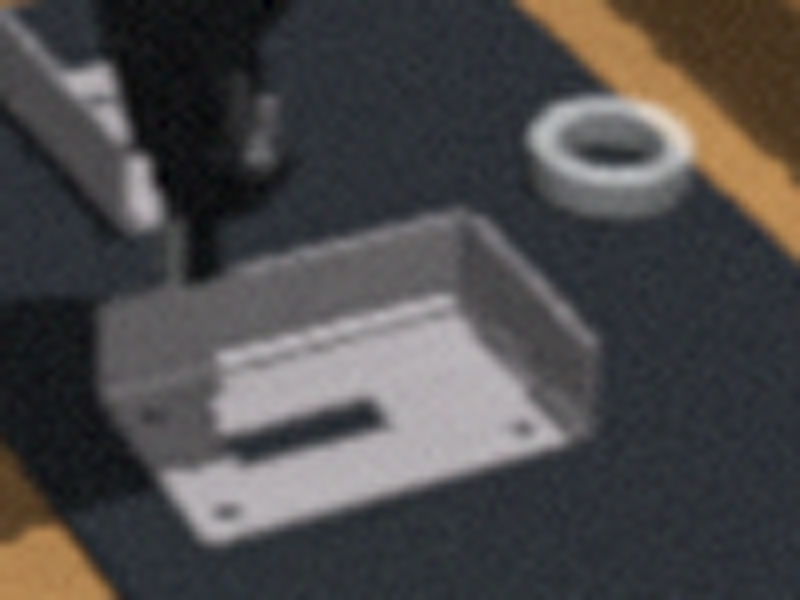

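Emit:
play_rows:
  steps: [-0.003,0,0,0,-0.008,0,0,0,-0.014,0,0,0,-0.02,0,0,0,-0.026,0,0,0,-0.032,0,0,0,-0.038,0,0,0,-0.044,0,0,0,-0.049,0,0,0,-0.054,0,0,0]

```text
time: 7.28
tool_pos: [0.5538, 0.058, 0.0709]
tcp_rot: [-0.042, -3.141, -0.0]
wrist_force: [-2.0, -0.2, 3.8]
width: 0.001
grip_force: 1.8
```

Emit:
play_rows:
  steps: [-0.005,0,0,0,-0.01,0,0,0,-0.015,0,0,0,-0.02,0,0,0,-0.025,0,0,0,-0.03,0,0,0,-0.035,0,0,0,-0.039,0,0,0,-0.042,0,0,0,-0.044,0,0,0]

```text
time: 8.52
tool_pos: [0.5976, 0.0568, 0.0709]
tcp_rot: [-0.042, -3.141, -0.0]
wrist_force: [-3.0, -0.7, 3.8]
width: 0.001
grip_force: 1.8
```

```bash
python3 look.py 5
```

```text
8.575 [0.5978 0.0568 0.0709] [[-0.9996, 0.0268], [0.0268, 0.9996]] [-2.19 -0.47  4.64]
tip [351.01 192.63]
```

View pics/s5.png

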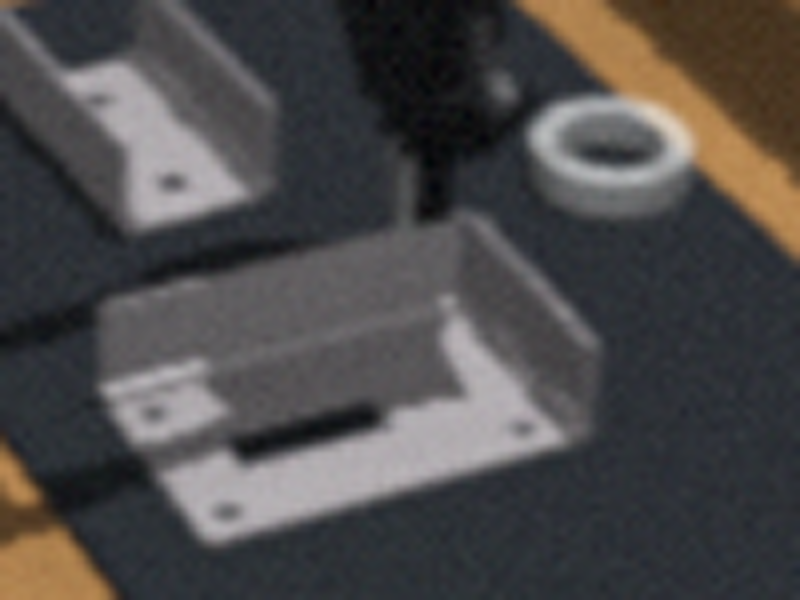

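Run:
```python
import numpy as np
from h import *
a=np.load("side0.npz")["pixels"].astype(int);S=np.load("side5.npz");b=S["pixels"].astype(int)
d=(b-a).mean(2)
print(b[184:191,345:362].mean((0,2)).astype(int),a[184:191,345:362].mean((0,2)).astype(int))
a3=np.load("side3.npz")["pixels"].astype(int);print(a3[195:200,306:320].mean((0,2)).astype(int))
# corner u crossing from rows in the unshadowed pictures
for v in range(186,196):print(v,a[v,350:366].mean(1).astype(int))
for x,y in((.6205,.0565),(.617,.0565),(.6245,.058)):print(proj(S,(x+.0015,y+.0015,.055)).round(2))
```

```text
[48 48 50 55 60 70 61 35 17 14 20 29 43 43 46 46 48] [48 46 46 46 47 44 46 45 46 47 46 49 49 48 47 48 46]
[50 50 57 76 86 68 33 19 18 25 40 52 51 50]
186 [44 46 44 47 46 44 44 46 47 46 51 47 48 43 41 48]
187 [41 45 42 46 44 44 49 48 46 49 46 49 42 45 46 37]
188 [43 47 46 48 49 48 46 46 47 47 46 46 47 48 45 42]
189 [46 46 43 44 47 41 46 46 48 43 46 44 46 49 45 40]
190 [45 45 49 45 49 61 65 68 55 52 51 43 45 45 45 39]
191 [ 48  54  63  64  79  94 106  92  80  80  72  57  36  45  46  42]
192 [ 80  91  98 106 112 107  96  87  85  94 103  77  55  42  49  41]
193 [115 110 105 101 101  97  90  79  75  90 118 116  81  48  41  46]
194 [100 104  95  92  89  91  86  73  66  71  96 122 113  67  47  49]
195 [ 95  92  91  90  90  93  90  75  68  67  76  95 109  90  65  47]
[357.58 190.28]
[356.61 190.55]
[358.45 189.74]
```

Emit:
play_rows:
  steps: [-0.003,0,-0.0003,0,-0.007,0,-0.0003,0,-0.012,0,-0.0003,0,-0.017,0,-0.0003,0,-0.02,0,-0.0003,0,-0.021,0,-0.0003,0,-0.021,-0.003,-0.0003,0,-0.021,-0.007,-0.0003,0,-0.021,-0.011,-0.0003,0,-0.021,-0.015,-0.0003,0]

```text
time: 9.82
tool_pos: [0.6182, 0.041, 0.0714]
tcp_rot: [0.042, 3.141, 0.0]
wrist_force: [0.8, 1.6, 2.1]
width: 0.003
grip_force: 1.0
```

Emit:
play_rows:
  steps: [0,-0.005,0,0,0,-0.01,0,0,0,-0.015,0,0,0,-0.018,0,0,0,-0.02,0,0]

```text
time: 10.45
tool_pos: [0.6175, 0.0211, 0.0713]
tcp_rot: [0.042, 3.141, 0.0]
wrist_force: [0.4, 1.7, 2.3]
width: 0.002
grip_force: 1.2
```

```bash
python3 look.py 6
```

```text
10.5 [0.6175 0.0209 0.0712] [[-0.9996, 0.0269], [0.0269, 0.9996]] [0.05 0.81 2.87]
tip [362.27 196.89]
```

View pics/s6.png

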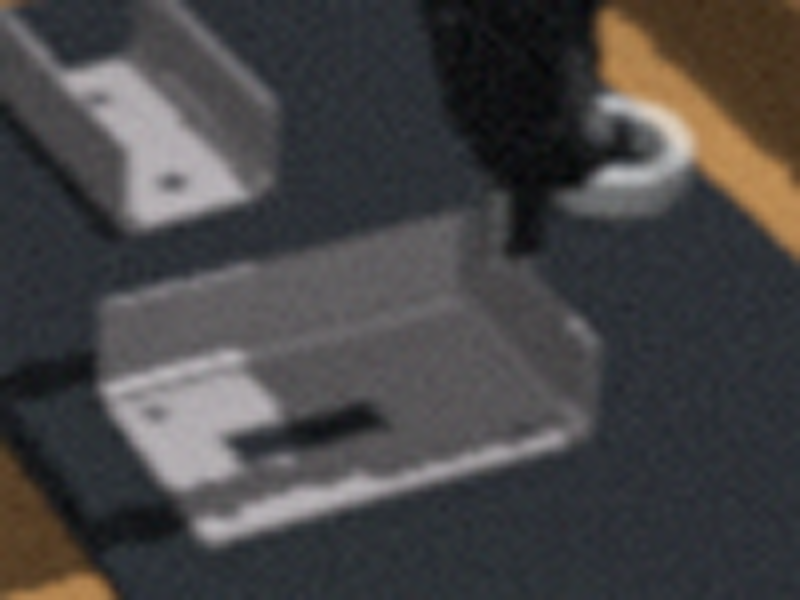

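Emit:
play_rows:
  steps: [0,-0.003,0,0,0,-0.008,0,0,0,-0.013,0,0,0,-0.018,0,0,0,-0.023,0,0,0,-0.028,0,0,0,-0.033,0,0,0,-0.037,0,0,0,-0.04,0,0,0,-0.042,0,0]

```text
time: 11.75
tool_pos: [0.6164, -0.0208, 0.0712]
tcp_rot: [-0.042, -3.141, -0.0]
wrist_force: [-0.4, 1.8, 3.4]
width: 0.0
grip_force: 1.2
```

Emit:
play_rows:
  steps: [0,-0.004,0,0,0,-0.009,0,0,0,-0.014,0,0,0,-0.018,0,0,0,-0.021,0,0,0,-0.023,0,0,0,-0.023,0,0]

```text
time: 12.62
tool_pos: [0.6157, -0.044, 0.0712]
tcp_rot: [-0.042, -3.141, 0.001]
wrist_force: [-0.6, -1.4, 3.6]
width: -0.001
grip_force: 1.2
```

```bash
python3 look.py 7
```

```text
12.675 [ 0.6157 -0.044   0.0712] [[-0.9996, 0.0267], [0.0267, 0.9996]] [0.82 0.19 2.71]
tip [372.7  208.22]
```

View pics/s7.png

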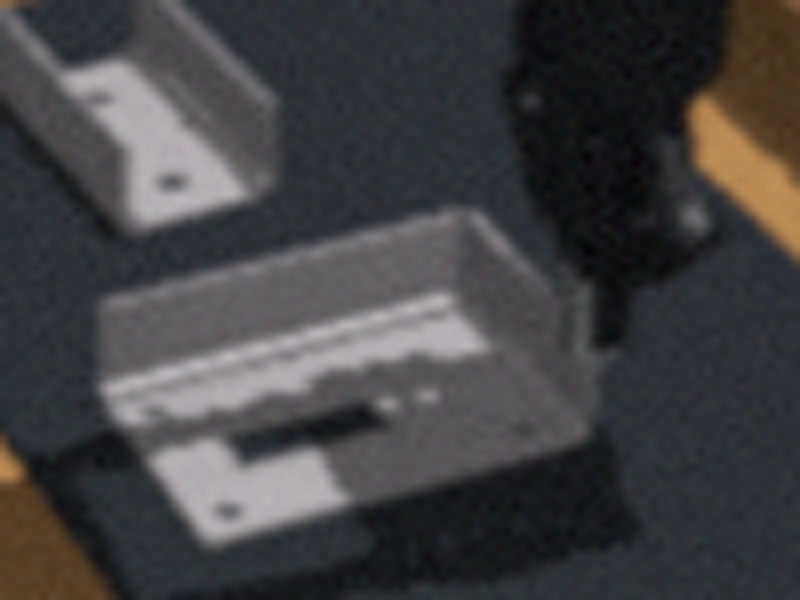

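Emit:
play_rows:
  steps: [0,0,-0.005,0,0,0,-0.02,0,0,0,-0.05,0,0,0,-0.09,0,0,0,-0.12,0,0,0,-0.14,0,0,0,-0.15,0,0,0,-0.15,0,0,0,-0.15,0]

```text
time: 13.8
tool_pos: [0.6149, -0.0436, 0.2196]
tcp_rot: [-0.042, -3.139, -0.0]
wrist_force: [-0.1, 0.0, -0.1]
width: -0.001
grip_force: 0.0
```

Run:
```python
from workcell import bot
from fit import *
c=bot.read_camera("side");s=bot.read_state();print(s["tool_pos"],s["wrist_force"])
a=np.load("side0.npz")["pixels"]
g=lambda p:cv2.cvtColor(p,cv2.COLOR_BGR2GRAY)[185:235,308:380].astype(np.float32)
print(cv2.phaseCorrelate(g(a),g(c["pixels"])),"pixels shift of bracket patch")
for k in(np.load("side0.npz"),c):
    l=edge(k,(312.4,202.4),(345,194.2),nr((312.4,202.4),(358.3,190.8),(345,220)));m=edge(k,(312.4,204),(312.4,213),(1.,0));print(isect(l,m).round(2))
print(bot.finish_job())
```

```text
[ 0.61482023 -0.04356929  0.2194606 ] [ 0.14938728 -0.28393762 -0.88079583]
((0.08448655185017628, 0.1305847202716066), 0.7688771388265822) pixels shift of bracket patch
rms 0.09
rms 0.13
[311.77 201.55]
rms 0.11
rms 0.12
[311.96 201.5 ]
the job is handed in; nothing more can be done
None
```

I ran the closed fingertips along the whole top edge of the grey corner bracket, from the free end of the long side, round the corner, to the free end of the short side. The readings taken along the way showed about 2–4.6 N on the edge. I then lifted clear and handed the job in at about 14 s; the bracket had shifted no more than 0.2 pixels in the side view (under 1 mm), and I was never in contact with anything else.

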